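# Set the length stop of a cut-off jig by clicks and register the stick

### The arm

A 7-joint arm with a two-finger parallel gripper is mounted at the origin on a cart in front of the work surface, level with it; the furniture and walls round the work are solid. World frame = base frame: x ahead of the robot, y to its left, z up, the work surface at z = 0. Lengths are in m, angles in rad, forces in N, time in s.
With the tool pointing down it reaches from about 0.4 to 0.925 m from the base axis. Payload 4.1 kg.
Tool frame: the origin (TCP) lies at the very end of the fingers, on their centre line; the grasp point (between the pads) lies r.grip_depth behind it (r.grip_depth is the distance from the TCP to the grasp point, in m); z points along the fingers, x is the direction in which the jaws open and shut, and the axes are right-handed (so a half turn about z gives the same grasp; the last joint's range is limited). The gripper opens to 85 mm and grips with 20 to 120 N. Pads are 22 mm wide; open, the fingers measure 114 mm over their backs; the gripper's body (76 mm by 85 mm) begins 54 mm behind the grasp point. The pads swing forward as they close: fully open they stand 13 mm farther back than shut.
Start: joints at [-1.328, 0.398, 0.045, 1.537, -0.019, 1.207, -0.051], TCP at [0.218, 0.612, 0.231] pointing down, gripper open.
Joint ranges: [-2.82, 2.82], [-0.49, 2.23], [-1.37, 1.46], [0, 2.46], [-1.36, 4.5], [0.23, 2], [-2.94, 2.94]. Speed limits (rad/s): [2.57, 2.57, 3.14, 3.14, 3.14, 3.14, 3.14].

### API

Orientations are given as a rotation vector (axis times angle).
In Python, from rig import r gives the robot as it stands. Calls block until the motion is done:
- r.move_ptp(position, orientation): joint-space move of the TCP to a pose.
- r.move_straight(position, velocity=0.15, orientation=None, guard=None): straight line of the TCP; orientation=None keeps the orientation; velocity is the mean speed in m/s. With guard (N) it stops when the force on the tool has changed by that much, and returns True; else False.
- r.goto_joints(angles): joint-space move.
- r.gripper_to(opening): finger opening in m; the grip force is fixed at half the most; returns when the fingers have stopped.
- r.sleep(seconds).
- r.ik(position, orientation): joint angles nearest the present ones, or None.
- r.camera(name): name is "side" or "top" or "wrist"; returns the picture (400x640x3 uint8, blue, green, red); there is no depth.
- r.camera_info(name): a dict with "K" (3x3 intrinsics, pixels), "position" and "attitude" of the camera in the world; the wrist camera has in their place "mount" (4x4, takes a point from camera to tool coordinates, whose origin is the TCP and whose axes are the tool frame's). Camera axes: x right, y down, z forward; pixel columns grow to the right and rows downward; lengths in m; the calibration is good to about 2 mm. A picture is of the moment at which its call begins: read the wrist's pose just before it. camera_info takes no time and is no camera call.
A pose or a line that the arm cannot do raises r.Unreachable and nothing moves.
- r.sign_off(): hands the job in, once; it reports no verdict.
Readings, each from a call of its own:
- r.get_time(): time.
- r.get_q(): joint angles.
- r.get_joint_vel(): joint speeds.
- r.get_joint_efforts(): joint torques, N m.
- r.get_ee_pos(): TCP position.
- r.get_ee_rot(): TCP orientation.
- r.get_contact_force(): force on the tool from outside, world axes, zero at the start.
- r.get_moment(): the same for the moment, N m.
- r.get_opening(): finger opening in m.
Only numpy, scipy, OpenCV 4.12 (cv2) and the standard library are available. Lean on these libraries where they do the work, as an engineer would, in place of code of your own. Each camera call takes 0.05 s, during which the arm holds its last target. There are 200 camera calls.

### The job

Get the light wooden stick ready for sawing. With a fingertip, push the blue length stop of the cut-off jig in from its parked end towards the saw slot and leave it clicked into the third notch, without ever running on past it. Then, without picking the stick up, push it back flat against the fence and along the fence until its end rests against the stop, with the stop still in its third notch; leave the other things on the bench alone.

Things in the scene. Friction and masses are not known exactly. Their poses are not given: they have to be found in the camera images.
- jig: Cut-off jig, bolted down: plywood base 130 mm deep (its x), y from -175 to +160 mm, flat bed 22 mm above the bench. Origin on the bench at mid depth, level with the saw slot. x points from the near side to the fence, y left along the fence, z up. Wooden fence on the far side, front face at x = +30 mm, 24 mm thick, top 52 mm above the bench.
- saw_slot (a point): Foot of the fence's front face at the 3 mm saw slot (jig x = 30, y = 0, on the bed). The length stop runs on the fence's top left of the slot; the stick lies before the fence, mostly right of it. Five pale lines on the fence left of the slot stand for the notches.
- length_stop (a joint): Stop's travel (m): 0 at the end plate far left, growing to the right (jig -y, to the saw slot), 0.084 at most; parked loose at 0 to 0.008. A sprung roller clicks over a rack: crests at 0.018, 0.032, 0.046, 0.060, 0.074; past a crest it jumps by itself into the notch: 1st 0.023, 2nd 0.037, 3rd 0.051, 4th 0.065, 5th 0.079. Push: 2 N loose, 4 rising to 8 N before a crest; backwards out of a notch 15 N.
- stop_tab (a point): Middle of the left face of the stop's upright blue thumb tab: push this face to the right. It travels with the stop, 89 mm above the bench, over the middle of the fence (jig x = 42 mm). The tab is 26 mm wide (x), 9 mm thick (y), and stands free from 74 to 102 mm above the bench on the stop's blue saddle, 40 mm long, which ends level with this face. Axes as the jig's.
- stop_face (a point): Point on the right face of the stop's aluminium finger where the stick's end shall rest: jig x = 15 mm, 11 mm above the bed; it travels with the stop. The finger covers jig x = 7 to 25 mm and reaches down to 3.5 mm above the bed. The face lies 40 mm to the right of the tab's left face. Axes as the jig's.
- stick_center (a point): Centre of the light wooden stick, 30 x 150 x 22 mm (x, y, z), 50 to 105 g, lying loose on the jig's bed 7 to 15 mm before the fence and nearly parallel to it; its y axis points along its length to the left, towards the stop.
- stick_end (a point): Centre of the stick's left end face, 75 mm from its centre: the end that shall rest against the stop.
- stick: The same stick; origin at the centre of its underside.
- back_saw: Bystander: small brass-backed saw lying flat right of the jig, steel blade 150 mm, dark handle 100 mm, 18 mm high. Origin where blade and handle meet; the blade points along its y.
- offcut: Bystander: reddish wooden block 28 x 60 x 22 mm on the bench behind the jig. Origin under its centre.
- cube_blank: Bystander: light wooden cube of 38 mm on the bench left of the jig. Origin under its centre.
- scriber: Bystander: needle scriber 131 mm long with a brown handle, lying on the bench left of the jig. Origin under its centre.

How it is judged:
By the outcome, as a careful person would: the job done as asked, in the order asked, and still so for the second after the job is handed in, with the robot touching nothing.
It also fails if it takes over 67 s, if anything falls off the work surface, if the arm or the gripper's body presses on something with over 40 N, if the wrist force passes 120 N, or if a joint passes its speed limit or range.

## Working session

There is one attempt and no reset: what is moved stays moved. The work goes in short steps, each a Python script; the robot and the scene stay as the last script left them, time stands still between calls to the robot, and variables do not carry over. Pictures are saved under pics/ and viewed, about 8 in all and at most 12, crops included, and the job is handed in when it is done.

```bash
mkdir -p pics; ls; python3 - <<'E'
from rig import r
import cv2
for n in("top","side"):
    im=r.camera(n); cv2.imwrite(f"pics/{n}0.png",im); i=r.camera_info(n); print(n,i)
print(r.camera_info("wrist"),r.grip_depth,r.get_ee_rot(),r.get_time())
E
```

```text
pics
top {'K': array([[399.67787751,   0.        , 314.55286965],
       [  0.        , 399.67787751, 195.75843792],
       [  0.        ,   0.        ,   1.        ]]), 'position': array([ 0.38666237, -0.0131449 ,  1.04898519]), 'attitude': array([-2.02370155,  2.19678639, -0.24265478])}
side {'K': array([[410.83354458,   0.        , 319.95629378],
       [  0.        , 410.83354458, 207.40894814],
       [  0.        ,   0.        ,   1.        ]]), 'position': array([0.5754336 , 0.88877909, 0.76583571]), 'attitude': array([ 0.06696587, -2.81896299,  1.38263752])}
{'K': array([[315.00381342,   0.        , 320.38190762],
       [  0.        , 315.00381342, 202.7445112 ],
       [  0.        ,   0.        ,   1.        ]]), 'mount': array([[ 9.99999662e-01, -7.66581894e-04,  2.96974376e-04,
        -3.39187090e-04],
       [ 6.53625345e-04,  9.60480469e-01,  2.78346620e-01,
        -7.13330217e-02],
       [-4.98613567e-04, -2.78346332e-01,  9.60480646e-01,
        -1.43578751e-01],
       [ 0.00000000e+00,  0.00000000e+00,  0.00000000e+00,
         1.00000000e+00]])} 0.0187 [ 2.56586939e+00  1.81075142e+00 -2.14831923e-03] 0.1
```

View pics/top0.png

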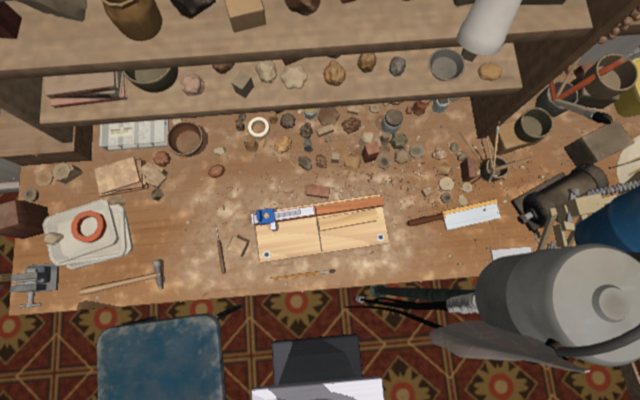

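View pics/side0.png

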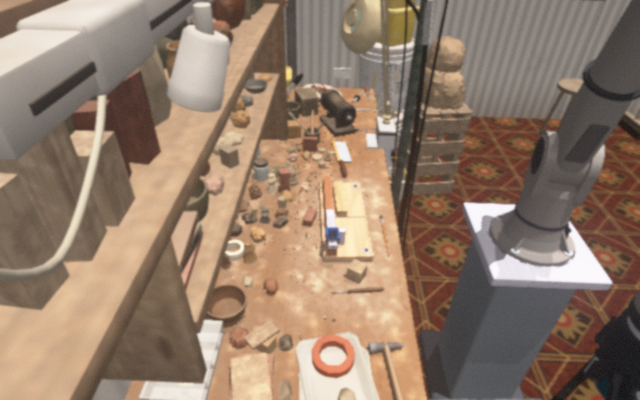

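The top view shows the jig with its lower-left corner near (262,262) and its lower-right near (388,242). The blue stop is at (265,216), the slot at about x=318, and the stick at about (348,218). Next I'll get the geometry from a zoomed crop.

```bash
cat > h.py <<'E'
from rig import r
import numpy as np, cv2
from scipy.spatial.transform import Rotation as R
def cam(n):
    i=r.camera_info(n)
    if n=="wrist":
        T=np.eye(4);T[:3,:3]=R.from_rotvec(r.get_ee_rot()).as_matrix();T[:3,3]=r.get_ee_pos();T=T@i["mount"]
        return i["K"],T[:3,:3],T[:3,3]
    return i["K"],R.from_rotvec(i["attitude"]).as_matrix(),np.array(i["position"])
def toplane(c,uv,z):
    K,M,p=c; d=(M@np.linalg.inv(K)@np.c_[np.atleast_2d(uv),np.ones(len(np.atleast_2d(uv)))].T).T
    return p+d*((z-p[2])/d[:,2])[:,None]
def proj(c,P):
    K,M,p=c; q=K@(M.T@(np.atleast_2d(P)-p).T); return (q[:2]/q[2]).T
E
python3 - <<'E'
from h import *
c=cam("top")
print(proj(c,[[0,0,0],[.218,.612,.23],[.5,.2,0],[.6,0,0]]))
im=cv2.imread("pics/top0.png")
cv2.imwrite("pics/c1.png",cv2.resize(im[175:275,240:400],None,fx=5,fy=5,interpolation=cv2.INTER_CUBIC))
print(toplane(c,[[262,262],[388,242],[265,216],[318,205]],.022))
E
```

```text
[[321.18012625 452.09054866]
 [-11.07223366 403.68670211]
 [228.50487802 246.6047718 ]
 [301.95629115 203.07976719]]
[[ 0.4517325   0.11227196  0.022     ]
 [ 0.47587429 -0.21272919  0.022     ]
 [ 0.5691867   0.09811816  0.022     ]
 [ 0.58698466 -0.04174967  0.022     ]]
```

View pics/c1.png

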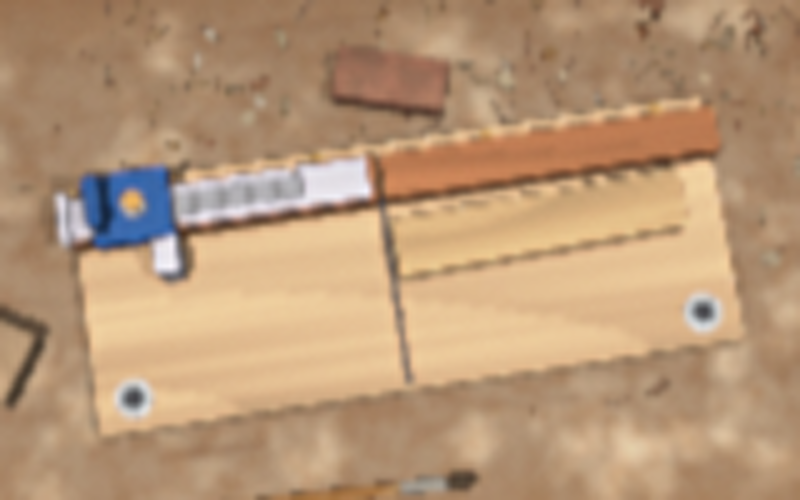

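```bash
python3 - <<'E'
from h import *
r.gripper_to(0.0)
yaw=0.074
def rv(yaw):
    c,s=np.cos(yaw),np.sin(yaw)
    return R.from_matrix(np.array([[-s,c,0],[c,s,0],[0,0,-1]]).T.reshape(3,3).T if 0 else np.column_stack([[-s,c,0],[c,s,0],[0,0,-1]])).as_rotvec()
r.move_ptp([.54,-.04,.2],rv(yaw))
c=cam("wrist"); im=r.camera("wrist"); cv2.imwrite("pics/w1.png",im)
np.savez("w1.npz",K=c[0],M=c[1],p=c[2]); print(r.get_time(),r.get_ee_pos(),r.get_ee_rot(),r.get_contact_force(),r.get_opening())
E
```

```text
3.4917 [ 0.54022458 -0.03896769  0.19994059] [-2.13569253e+00 -2.30375975e+00 -2.52496002e-04] [ 0.37625633 -0.67105589  0.84468794] 0.00016059451358570618
```

View pics/w1.png

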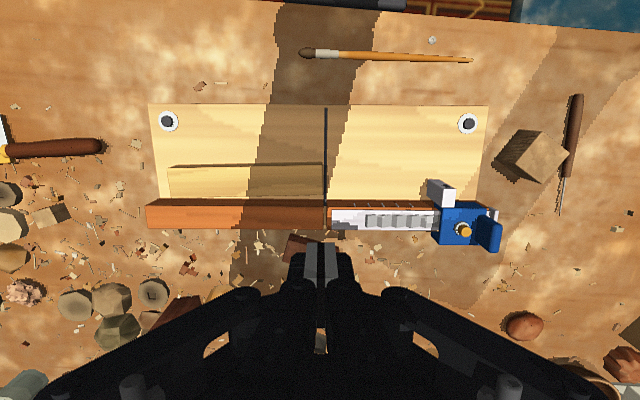

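The wrist view shows the jig's front corners at (149,105) and (488,105), and the slot running from (325,108) to about (325,200). The stick's left end is at about (323,165–200) and its right end at about x=168. The blue tab is at about (488,235), with its left face to the right near x=500.

```bash
python3 - <<'E'
from h import *
d=np.load("w1.npz"); c=(d["K"],d["M"],d["p"]); im=cv2.imread("pics/w1.png")
A=toplane(c,[[149,105],[488,105],[325,108]],.022); print(A, np.linalg.norm(A[1]-A[0]))
yv=A[1]-A[0]; yv/=np.linalg.norm(yv); print("yaw",np.arctan2(-yv[0],yv[1]))
a=cv2.resize(im[140:260,150:290],None,fx=5,fy=5,interpolation=cv2.INTER_CUBIC)
b=cv2.resize(im[150:270,390:530],None,fx=5,fy=5,interpolation=cv2.INTER_CUBIC)
cv2.imwrite("pics/w1b.png",b)
cv2.imwrite("pics/w1a.png",cv2.resize(im[95:240,140:340],None,fx=4,fy=4,interpolation=cv2.INTER_CUBIC))
E
```

```text
[[ 0.47562461 -0.21116341  0.022     ]
 [ 0.45081886  0.11843544  0.022     ]
 [ 0.4655428  -0.03987808  0.022     ]] 0.3305309780182557
yaw 0.075118813118047
```

View pics/w1b.png

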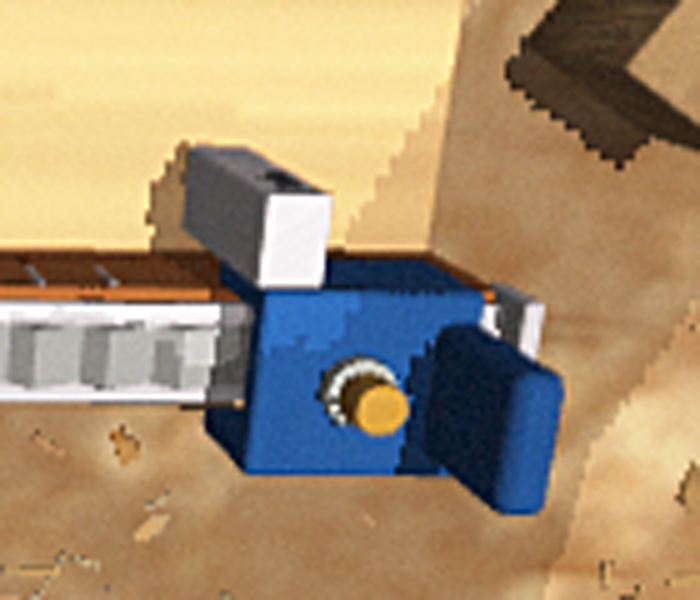

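View pics/w1a.png

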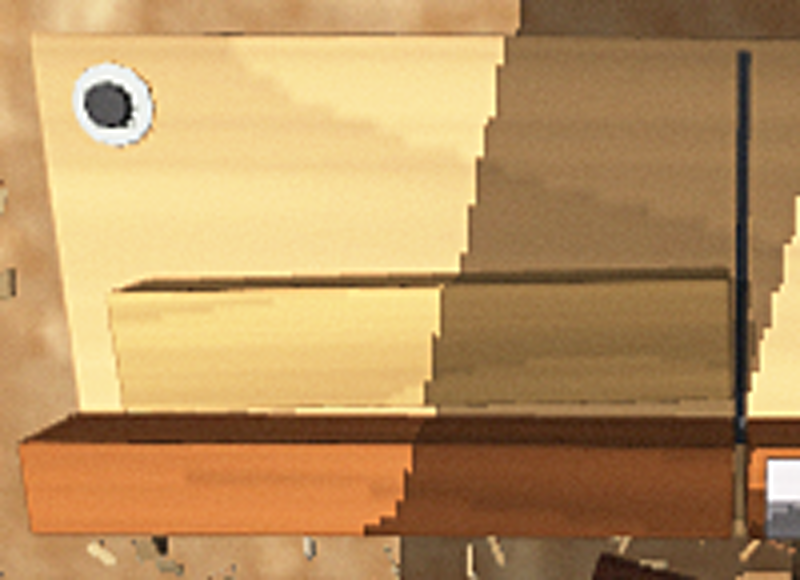

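```bash
cat >> h.py <<'E'
YAW=0.075
def rv(yaw=YAW):
    c,s=np.cos(yaw),np.sin(yaw)
    return R.from_matrix(np.column_stack([[-s,c,0],[c,s,0],[0,0,-1]])).as_rotvec()
E
python3 - <<'E'
from h import *
d=np.load("w1.npz"); c=(d["K"],d["M"],d["p"])
a=lambda u,v:(140+u/4-.4,95+v/4-.4); b=lambda u,v:(390+u/5-.4,150+v/5-.4)
S=toplane(c,[a(741,417)],.022)[0]; 
ca,sa=np.cos(YAW),np.sin(YAW); Rj=np.array([[ca,-sa,0],[sa,ca,0],[0,0,1]])
O=S-Rj@[.030,0,.022]; print("saw slot",S,"origin",O)
for n,p,z in [("FL corner",a(33,34),.022),("slot front",a(745,52),.022),("fence top slot",a(741,443),.052),("fence R front top",a(75-55,442),.052),("fence foot right",a(80,412),.022),
 ("stick RF",a(108,292),.044),("stick RB",a(124,410),.044),("stick LF",a(728,278),.044),("stick LB",a(735,397),.044),
 ("tab Lfront",b(561,378),.102),("tab Lback",b(545,510),.102),("tab R front",b(512,375),.102),("finger R top",b(265,195),.066),("saddle R",b(250,470),.074),
 ("line1",b(30,262),.052),("line2",b(100,262),.052)]:
    P=toplane(c,[p],z)[0]; print(n,P.round(4),"jig mm",(1000*Rj.T@(P-O)).round(1))
np.savez("jig.npz",O=O)
E
```

```text
saw slot [ 0.55740379 -0.03274764  0.022     ] origin [ 5.27488126e-01 -3.49955317e-02  2.08166817e-17]
FL corner [ 0.4739 -0.2121  0.022 ] jig mm [ -66.7 -172.6   22. ]
slot front [ 0.4651 -0.0391  0.022 ] jig mm [-62.5   0.6  22. ]
fence top slot [ 0.5557 -0.0333  0.052 ] jig mm [28.2 -0.4 52. ]
fence R front top [ 0.5684 -0.2069  0.052 ] jig mm [  27.9 -174.4   52. ]
fence foot right [ 0.5691 -0.2071  0.022 ] jig mm [  28.6 -174.7   22. ]
stick RF [ 0.5317 -0.1873  0.044 ] jig mm [  -7.2 -152.2   44. ]
stick RB [ 0.5609 -0.1851  0.044 ] jig mm [  22.1 -152.2   44. ]
stick LF [ 0.5172 -0.0394  0.044 ] jig mm [-10.6  -3.6  44. ]
stick LB [ 0.5464 -0.0354  0.044 ] jig mm [18.8 -1.8 44. ]
tab Lfront [0.5468 0.11   0.102 ] jig mm [ 30.2 143.2 102. ]
tab Lback [0.5702 0.1129 0.102 ] jig mm [ 53.6 144.3 102. ]
tab R front [0.5469 0.1019 0.102 ] jig mm [ 29.6 135.1 102. ]
finger R top [0.5277 0.0713 0.066 ] jig mm [  8.2 105.9  66. ]
saddle R [0.578  0.0747 0.074 ] jig mm [ 58.6 105.6  74. ]
line1 [0.5472 0.0344 0.052 ] jig mm [24.9 67.7 52. ]
line2 [0.5462 0.0478 0.052 ] jig mm [24.9 81.2 52. ]
```

```bash
cat >> h.py <<'E'
try: O=np.load("jig.npz")["O"]
except Exception: O=np.zeros(3)
ca,sa=np.cos(YAW),np.sin(YAW); Rj=np.array([[ca,-sa,0],[sa,ca,0],[0,0,1]])
W=lambda x,y,z: O+Rj@np.array([x,y,z])/1000
J=lambda P: 1000*Rj.T@(np.array(P)-O)
F=lambda: Rj.T@np.array(r.get_contact_force())
E
python3 - <<'E'
from h import *
X=42.8;Z=84
r.move_ptp(W(X,178,160),rv())
r.move_straight(W(X,178,Z),.12)
r.sleep(.2);F0=F(); print("t",r.get_time(),J(r.get_ee_pos()),F0)
hit=r.move_straight(W(X,140,Z),.03,guard=1.2)
p=J(r.get_ee_pos()); f=F()-F0; print("hit",hit,p,f,r.get_time())
y=p[1]; y0=y; clicks=0; peak=0; log=[]
if hit:
  while clicks<3 and y0-y<53 and r.get_time()<40:
    y-=1.0; r.move_straight(W(X,y,Z),.02)
    f=(F()-F0)[1]; q=J(r.get_ee_pos())[1]; log.append((round(y0-q,1),round(f,1),round(r.get_time(),1)))
    peak=max(peak,f)
    if peak>4 and f<.45*peak and f<2.5:
        clicks+=1; peak=0; log.append("CLICK")
  print(log)
  if clicks==3: r.move_straight(W(X,y+10,Z),.05)
print(clicks,J(r.get_ee_pos()),F()-F0,r.get_time())
E
```

```text
t 5.2583 [ 43.45040437 178.12636145  84.86796892] [-0.47131858  0.05366513  0.2267592 ]
hit True [ 42.4288874  156.92822311  83.64035685] [0.79688919 0.42565078 0.13296079] 6.0167
[(np.float64(0.7), np.float64(0.4), 6.3), (np.float64(1.5), np.float64(3.2), 6.5), (np.float64(2.9), np.float64(1.8), 6.8), (np.float64(4.0), np.float64(2.1), 7.0), (np.float64(4.8), np.float64(2.5), 7.3), (np.float64(5.5), np.float64(4.1), 7.5), (np.float64(6.3), np.float64(4.2), 7.8), (np.float64(6.8), np.float64(6.6), 8.0), (np.float64(7.4), np.float64(7.3), 8.3), (np.float64(8.2), np.float64(6.4), 8.5), (np.float64(9.0), np.float64(7.1), 8.8), (np.float64(9.9), np.float64(7.1), 9.0), (np.float64(10.6), np.float64(7.7), 9.3), (np.float64(11.3), np.float64(8.4), 9.5), (np.float64(13.1), np.float64(4.6), 9.8), (np.float64(18.2), np.float64(-0.2), 10.0), 'CLICK', (np.float64(17.9), np.float64(0.3), 10.3), (np.float64(18.2), np.float64(-0.2), 10.5), (np.float64(19.1), np.float64(0.3), 10.8), (np.float64(20.1), np.float64(-0.4), 11.0), (np.float64(20.6), np.float64(0.7), 11.3), (np.float64(20.8), np.float64(2
[... 365 characters left out ...]
t64(31.9), np.float64(0.9), 13.8), 'CLICK', (np.float64(32.8), np.float64(1.3), 14.0), (np.float64(33.0), np.float64(2.0), 14.3), (np.float64(33.2), np.float64(3.7), 14.5), (np.float64(33.7), np.float64(5.0), 14.8), (np.float64(34.2), np.float64(6.5), 15.0), (np.float64(35.0), np.float64(7.4), 15.3), (np.float64(35.8), np.float64(7.3), 15.5), (np.float64(36.7), np.float64(6.6), 15.8), (np.float64(37.5), np.float64(7.1), 16.0), (np.float64(38.3), np.float64(7.1), 16.3), (np.float64(39.0), np.float64(8.0), 16.5), (np.float64(40.0), np.float64(7.3), 16.8), (np.float64(45.2), np.float64(-0.8), 17.0), 'CLICK']
3 [ 42.85927443 123.06218915  83.93101849] [-0.13976854 -0.8212144   0.08317566] 17.375
```

```bash
python3 - <<'E'
from h import *
r.move_straight(W(42.8,125,150),.2)
r.move_ptp(W(-45,-77,150),rv())
c=cam("wrist"); im=r.camera("wrist"); cv2.imwrite("pics/w2.png",im); np.savez("w2.npz",K=c[0],M=c[1],p=c[2])
X0=-45
r.move_straight(W(-45,-77,32),.15)
r.sleep(.2);F0=F(); print(r.get_time(),J(r.get_ee_pos()),F0)
h=r.move_straight(W(-2,-77,32),.03,guard=6)
print(h,J(r.get_ee_pos()),F()-F0); r.sleep(.3); print(J(r.get_ee_pos()),F()-F0,r.get_time())
p=J(r.get_ee_pos())
r.move_straight(W(p[0]-20,-77,32),.08)
r.move_straight(W(-40,-77,90),.2)
r.move_ptp(W(-20,-77,150),rv())
c=cam("wrist"); im=r.camera("wrist"); cv2.imwrite("pics/w3.png",im); np.savez("w3.npz",K=c[0],M=c[1],p=c[2])
print(r.get_time())
a=cv2.imread("pics/w2.png"); cv2.imwrite("pics/w23.png",np.vstack([a[40:330],im[40:330]]))
E
```

```text
19.925 [-44.25353114 -77.10282285  32.84949541] [-0.24665881 -1.00371216 -0.40686695]
True [-12.09264055 -76.77913538  31.32163013] [1.63207966 0.82856038 0.65426755]
[-12.78501753 -76.54484427  31.07361696] [0.07040413 1.09549187 0.27610731] 21.2833
22.5333
```

View pics/w23.png

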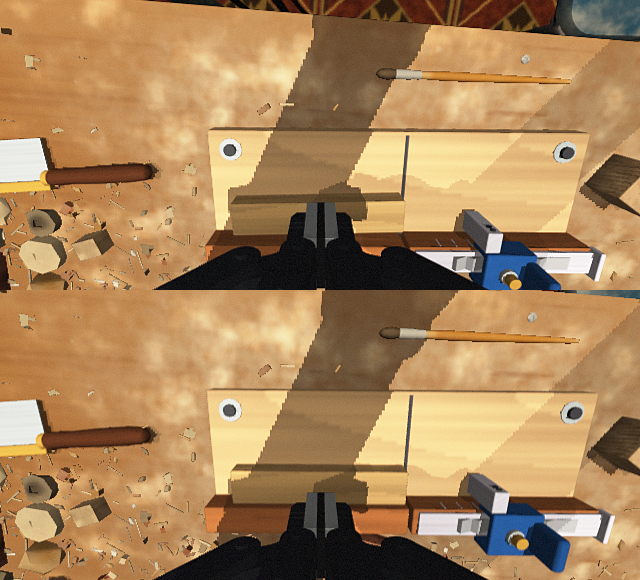

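The lower picture shows the stick flush with the fence, and the stop three notches in. Next I'll push along the fence.

```bash
python3 - <<'E'
from h import *
r.move_ptp(W(14,-182,110),rv())
r.move_straight(W(14,-182,32),.12)
r.sleep(.2);F0=F(); print(r.get_time(),J(r.get_ee_pos()),F0)
y=-182
for k in range(6):
    h=r.move_straight(W(14,-98,32),.025,guard=4)
    p=J(r.get_ee_pos()); print(h,p.round(1),(F()-F0).round(1),r.get_time())
    if not h or p[1]>-108: break
r.sleep(.2); print(J(r.get_ee_pos()).round(1),(F()-F0).round(1))
p=J(r.get_ee_pos())
r.move_straight(W(14,p[1]-25,32),.08)
r.move_straight(W(14,p[1]-25,110),.2)
r.move_ptp(W(-20,-60,150),rv())
c=cam("wrist"); im=r.camera("wrist"); cv2.imwrite("pics/w4.png",im); np.savez("w4.npz",K=c[0],M=c[1],p=c[2])
print(r.get_time())
cv2.imwrite("pics/w4c.png",cv2.resize(im[100:330,200:600],None,fx=2,fy=2,interpolation=cv2.INTER_CUBIC))
E
```

```text
24.075 [  14.60416738 -182.29878145   32.86170284] [ 0.2287987  -0.51667444 -0.57749705]
True [  13.9 -106.8   31.9] [-0.4 -0.3  1.4] 26.7333
[  13.6 -106.8   31.6] [ 0.5 -0.4  1.5]
28.4417
```

View pics/w4c.png

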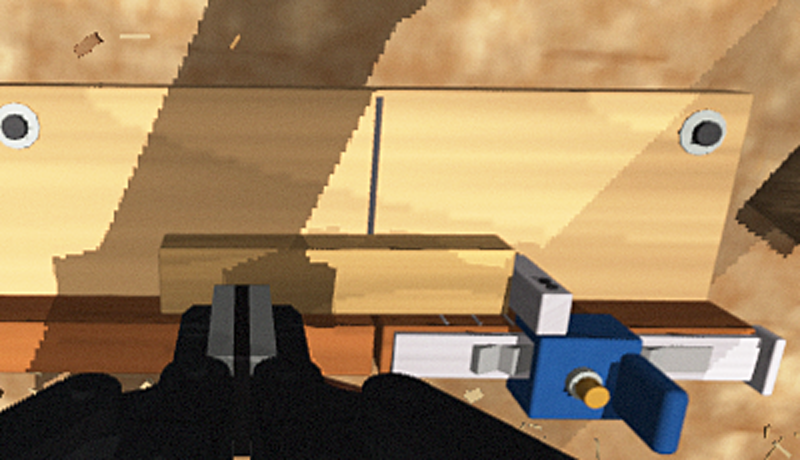

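The stick's end meets the finger at about (513,255) in the crop, with lines for two notches left between the slot and the stop. I'll press gently once more on the front and the end to close any rebound gap, then measure.

```bash
python3 - <<'E'
from h import *
r.move_ptp(W(-40,-18,110),rv()); r.move_straight(W(-40,-18,32),.15); r.sleep(.2); F0=F()
h=r.move_straight(W(-5,-18,32),.02,guard=5); print("flat",h,J(r.get_ee_pos()).round(1),(F()-F0).round(1))
r.move_straight(W(-40,-18,32),.1); r.move_straight(W(-40,-18,110),.2)
r.move_ptp(W(14,-135,110),rv()); r.move_straight(W(14,-135,32),.15); r.sleep(.2); F0=F()
h=r.move_straight(W(14,-112,32),.03,guard=4); print("end0",h,J(r.get_ee_pos()).round(1))
y=-110
while y<-96:
    y+=.7; r.move_straight(W(14,y,32),.02); r.sleep(.05); f=(F()-F0).round(1); print(round(y,1),J(r.get_ee_pos()).round(1)[1],f)
    if f[1]<-3.5: break
r.move_straight(W(14,-135,32),.04); r.move_straight(W(14,-135,110),.2)
r.move_ptp(W(-40,60,150),rv()); r.sleep(.2)
c=cam("wrist"); im=r.camera("wrist"); cv2.imwrite("pics/w5.png",im); np.savez("w5.npz",K=c[0],M=c[1],p=c[2])
print(r.get_time())
cv2.imwrite("pics/w5c.png",cv2.resize(im[100:360,150:410],None,fx=3,fy=2.3,interpolation=cv2.INTER_CUBIC))
E
```

```text
flat True [-11.7 -17.9  31.4] [-0.5 -0.2  1.7]
end0 False [  14.  -112.2   32.1]
-109.3 -109.3 [-0.9 -0.6 -0.4]
-108.6 -108.6 [-0.3 -0.4  0.2]
-107.9 -107.8 [-1.  -0.2 -0.1]
-107.2 -107.2 [-0.5 -0.2  0.4]
-106.5 -106.8 [-1.1 -0.7  0.1]
-105.8 -106.6 [-0.7 -3.5 -0.3]
-105.1 -106.4 [-0.7 -5.8 -0.3]
39.0083
```

View pics/w5c.png

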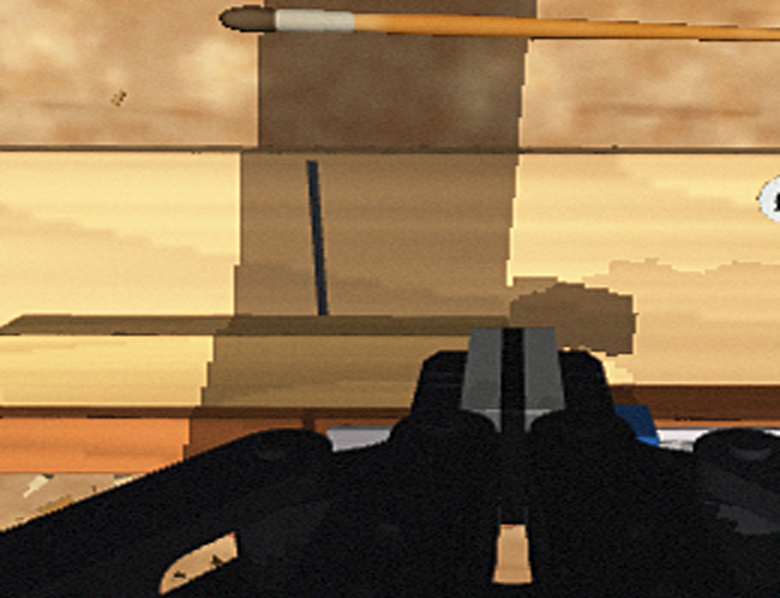

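The gripper hides the stop here, but the force rose sharply at the same place as before, so there was no gap. I'll take one last clear view.

```bash
python3 - <<'E'
from h import *
r.move_ptp(W(13,-4,200),rv()); r.sleep(.3)
c=cam("wrist"); im=r.camera("wrist"); np.savez("w6.npz",K=c[0],M=c[1],p=c[2])
print(r.get_time())
cv2.imwrite("pics/w6c.png",cv2.resize(im[140:260,220:480],None,fx=3,fy=3,interpolation=cv2.INTER_CUBIC))
E
```

```text
39.8333
```

View pics/w6c.png

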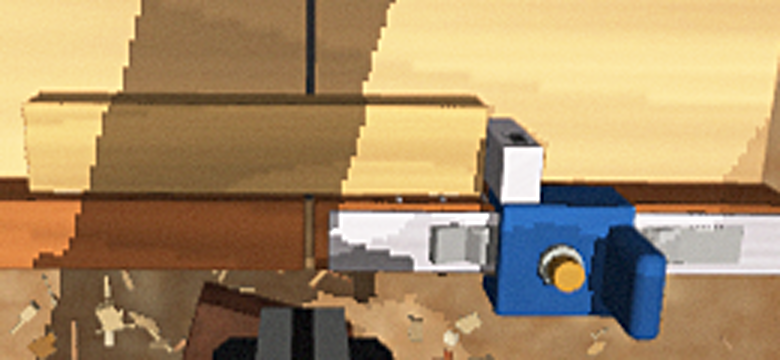

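```bash
python3 - <<'E'
from h import *
d=np.load("w6.npz"); c=(d["K"],d["M"],d["p"])
a=lambda u,v:(220+u/3-.33,140+v/3-.33)
for n,p,z in [("stick RF",a(24,104),.044),("RB",a(30,195),.044),("LF",a(488,106),.044),("LB",a(485,194),.044),("tab Lfront",a(666,256),.102),("finger R top",a(502,147),.066)]:
    print(n,J(toplane(c,[p],z)[0]).round(1))
r.sign_off()
E
```

```text
stick RF [ -1.  -92.1  44. ]
RB [ 29.4 -92.6  44. ]
LF [-0.5 56.8 44. ]
LB [29.  57.5 44. ]
tab Lfront [ 29.5  95.7 102. ]
finger R top [ 7.8 57.3 66. ]
the job is handed in; nothing more can be done
```

The stop is in its third notch, the stick lies flat against the fence with its end against the stop, and the job is handed in. It took about 40 s on the robot's clock.

- **Stop:** I pushed the blue tab in 1 mm steps and felt three clicks, 14 mm apart, then backed off. The fingertip travelled 45 mm against the tab. In the pictures, the tab's front corner moved 47.5 mm, from 143.2 to 95.7 mm in jig y. Both fit the third notch, given a parked position of about 5 mm and image errors of about 2 mm.
- **Stick against the fence:** I pushed it back with a fingertip without lifting it. In the last picture its back edge is at jig x = 29.0 to 29.4 mm, against 30 mm for the fence face.
- **Stick against the stop:** I then pushed it along the fence. A second gentle press, up to about 6 N, met firm resistance at the same place as the first, so no gap had opened. Its end measures y = 56.8 to 57.5 mm and the stop's finger 57.3 mm.
- **Stop after the last press:** The final picture, taken afterwards, shows the stop still in place. Pushing it back out of a notch takes 15 N.

I did not measure the other things on the bench again; no push went near them. No check failed or disagreed beyond the 1 to 2 mm calibration error.

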